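# Lay out the bench for a plate set-up

## Robot

A 6-joint arm with a two-finger parallel gripper is mounted at the origin on the work surface. World frame = base frame: x ahead of the robot, y to its left, z up, the work surface at z = 0. Lengths are in mm, angles in rad, forces in N, time in s.
With the tool pointing down it reaches from about 275 to 1000 mm from the base axis. Payload 8.4 kg.
Tool frame: the origin (TCP) lies on the centre line of the jaws, within the pads' length; the fingertips stand 8 mm ahead of it and the grasp point (between the pads) lies 11 mm behind it; z points along the fingers, y is the line along which they close (so a half turn about z gives the same grasp; the last joint's range is limited). The gripper opens to 85 mm and grips with 20 to 120 N. Pads are 22 mm wide; open, the fingers measure 114 mm over their backs; the gripper's body (76 mm by 85 mm) begins 54 mm behind the grasp point. The pads swing forward as they close: fully open they stand 13 mm farther back than shut.
Start: joints at [-1.108, 0.353, 1.633, -0, 1.155, -0.002], TCP at [280.152, -558.698, 239.281] pointing down, gripper open.
Joint ranges: [-2.63, 2.63], [-0.92, 2.1], [0.06, 2.66], [-1.3, 4.44], [0, 2.69], [-3.02, 3.02]. Speed limits (rad/s): [2.22, 2.22, 2.79, 3.14, 3.14, 3.14].

## Interface

Orientations are given as a unit quaternion [w, x, y, z].
In Python, from workcell import manip gives the robot as it stands.
- The arm moves only by the shell command python3 -m crank 'ROWS' [FORCE]. ROWS is JSON, one flat list of numbers, 5 for each row, row after row: the opening, from -1 (shut) to 1 (fully open), then the shift along the tool's x, y, z in cm, then the turn about the tool's z in degrees. A call has 1 to 8 rows; each row shifts and turns the commanded pose from where the row before left it, along the tool's axes as they then stand; what a row does not reach is not made up. A row lasts 1/10 s, in which the tool goes at most 50 mm and 8.59 degrees, less where a joint would pass 70% of its speed; a pose out of reach is approached as far as the arm can. A call with a gripper value outside its range is refused whole. The fingers move at their own pace and stop on an object; FORCE is the grip in N (left out, the last holds). Time passes only in rows, so rows that do not move let the fingers close. It gives the time, the measured TCP pose, the force, the opening and the grip force at its end, in the units of the state.
- manip.sense(): the state, without advancing time (a new reading comes with each control period).
- manip.read_camera(name): name is "side" or "top"; returns a dict with "color" (420x560x3 uint8, blue, green, red), "depth" (420x560 float32, mm along the optical axis (not along the pixel's ray), 0 where there is no reading), "fx", "fy", "cx", "cy" (pixels), "cam_to_world" (4x4, takes a point from camera to world coordinates). Camera axes: x right, y down, z forward; pixel columns grow to the right and rows downward; lengths in mm; the calibration is good to about 2 mm. A picture is of the moment at which its call begins.
- manip.job_done(): hands the job in; it is judged then, once.
The state is a dict: "time": time; "joint_pos": joint angles; "qd": joint speeds; "joint_torque": joint torques, N m; "ee_pos": TCP position; "eef_rot": TCP orientation; "contact_force": force on the tool from outside, world axes, zero at the start; "torque": the same for the moment, N m; "width": finger opening in mm; "grip_force": force on a finger pad.
Only numpy, scipy, OpenCV 4.12 (cv2) and the standard library are available. Lean on these libraries where they do the work, as an engineer would, in place of code of your own. Each camera call takes 0.05 s, during which the arm holds its last target. There are 200 camera calls.

## Task

Lay out the bench for filling the sample plate; 'in front' means on the robot's side. Put the white trough in front of the sample plate and the aluminium cooling block in front of the green tube rack, each centred on its neighbour, squared up with it, and leaving a 30 mm gap; set the orange strip holder centred on top of the cooling block, lying the same way; and stand the amber bottle midway between plate and rack. Keep the amber bottle upright and leave the clear bottle, the timer and the tip box where they are.

Things in the scene. Friction and masses are not known exactly. Their poses are not given: they have to be found in the camera images.
- plate: the sample plate: a white 96-well plate on a dark blue base, fixed to the bench. Base 92 (x) by 134 (y) mm, 34 mm tall in all. Origin: centre of the underside; its x axis points away from the robot (so its front is -x), y to the left along its long side, z up; its axes are within 0.2 rad of the world's
- rack: the green tube rack with red, yellow and white capped tubes, fixed. 90 (x) by 100 (y) mm, 54 mm tall to the caps. Origin: centre of the underside; x points away from the robot (front is -x), y left, z up; within 0.25 rad of the world's. Plate and rack stand side by side along the plate's y axis (to 0.06 rad), 228 to 244 mm between centres, either one on the left
- trough: white open rectangular reagent trough, loose, 70 g. 46 (x) by 120 (y) mm, 32 mm tall, walls and floor 4 mm. Origin: centre of the underside, z up, y along the long side; empty
- block: aluminium cooling block with rows of small dark wells in its flat top, loose, about 0.45 kg. 54 (x) by 90 (y) mm, 40 mm tall. Origin: centre of the underside, z up, y along the long side
- strip: orange strip holder carrying a row of eight white tube caps, loose, 50 g. 26 (x) by 84 (y) mm; the orange body is 16 mm tall, 22 mm with the caps. Origin: centre of the underside, z up, y along the row
- amber: amber brown bottle with a white cap, loose, about 90 g, diameter 40 mm, 80 mm tall with a straight side up to about 45 mm. Origin: centre of the underside, z up
- clear: bystander: clear pale bottle with a blue cap, loose, diameter 40 mm, 80 mm tall, origin at the centre of the underside; not to be moved
- timer: bystander: flat grey bench timer, 55 (x) by 70 (y) by 18 mm, loose, origin at the centre of the underside; not to be moved
- tips: bystander: blue box of pipette tips with white dots on top, 80 (x) by 118 (y) by 45 mm, loose, origin at the centre of the underside; not to be moved
Things that resemble listed ones, but are neither listed nor needed, are in the scene too. There is more than one size of the strip; the one meant has the size given above. What is shaped like the trough but purple is not meant.

How it is judged (in metres and radians):
At the end, for the whole second after the job is handed in: Trough and block: 30 mm gap and centred within 12 mm, parallel within 0.2 rad; strip on block within 10 mm, 0.2 rad; amber bottle under 133 mm from the centres of plate and rack, within 18 mm of the plate's y axis; all upright (0.1 rad), at rest; bystanders moved under 15 mm (x of trough in the frame of plate between -0.111 and -0.087 m and y of trough in the frame of plate between -0.012 and 0.012 m and x of block in the frame of rack between -0.114 and -0.09 m and y of block in the frame of rack between -0.012 and 0.012 m and x of strip in the frame of block between -0.01 and 0.01 m and y of strip in the frame of block between -0.01 and 0.01 m and angle between the y axis of trough and the y axis of plate, either way round below 0.2 rad and angle between the y axis of block and the y axis of rack, either way round below 0.2 rad and angle between the y axis of strip and the y axis of block, either way round below 0.2 rad and z of strip in the frame of block between 0.036 and 0.045 m and horizontal distance between amber and plate below 0.133 m and horizontal distance between amber and rack below 0.133 m and x of amber in the frame of plate between -0.018 and 0.018 m and height (world z) of each of trough, block, amber below 0.006 m and angle between each of trough, block, strip, amber's own z axis and vertical below 0.1 rad and linear speed of each of trough, block, strip, amber below 0.02 m/s and distance of each of clear, timer, tips from where it was at the start of the episode below 0.015 m); the robot touches nothing.
It fails at once if the amber bottle is tipped over (more than 0.5 rad) (angle between amber's own z axis and vertical above 0.5 rad).
It fails at once if the clear bottle is pushed out of place (more than 15 mm) (distance of clear from where it was at the start of the episode above 0.015 m).
It fails at once if the timer is pushed out of place (more than 15 mm) (distance of timer from where it was at the start of the episode above 0.015 m).
It fails at once if the tip box is pushed out of place (more than 15 mm) (distance of tips from where it was at the start of the episode above 0.015 m).
It also fails if it takes over 120 s, if anything falls off the work surface, if the arm or the gripper's body presses on something with over 40 N, if the wrist force passes 120 N, or if a joint passes its speed limit or range.

## Working session

There is one attempt and no reset: what is moved stays moved. The work goes in short steps, Python scripts to look and compute and a shell command to move; the robot and the scene stay as the last step left them, time stands still between calls to the robot, and variables do not carry over. Pictures are saved under pics/ and viewed, at most 14 in all, crops included, and the job is handed in when it is done.

```bash
ls; mkdir -p pics; cat > h.py <<'E'
import numpy as np, cv2
from workcell import manip
def snap(name):
    c=manip.read_camera(name); np.savez(f'{name}.npz',**{k:np.asarray(v) for k,v in c.items()}); return c
def load(name): return dict(np.load(f'{name}.npz'))
def cloud(c):
    d=c['depth']; v,u=np.indices(d.shape)
    p=np.stack([(u-c['cx'])/c['fx']*d,(v-c['cy'])/c['fy']*d,d,np.ones_like(d)],-1)
    return (p@np.asarray(c['cam_to_world']).T)[...,:3]
def ray(c,u,v,z):
    T=np.asarray(c['cam_to_world']); r=T[:3,:3]@np.array([(u-c['cx'])/c['fx'],(v-c['cy'])/c['fy'],1]); o=T[:3,3]
    return o+r*(z-o[2])/r[2]
E
python3 - <<'E'
from h import *
for n in('top','side'):
    c=snap(n); cv2.imwrite(f'pics/{n}0.png',cv2.resize(c['color'],(800,600))); print(n,np.round(c['cam_to_world'],2).tolist(),c['fx'],c['cx'],c['cy'])
print({k:np.round(v,3).tolist() for k,v in manip.sense().items()})
E
```

```text
pics
top [[0.0, -0.99, 0.16, 307.37], [-1.0, -0.01, -0.01, 8.92], [0.01, -0.16, -0.99, 1469.67], [0.0, 0.0, 0.0, 1.0]] 516.7413251641267 281.22303789605934 198.78942944202475
side [[-0.79, -0.4, 0.47, -144.44], [-0.62, 0.53, -0.58, 827.44], [-0.02, -0.75, -0.66, 976.75], [0.0, 0.0, 0.0, 1.0]] 501.82615518903816 272.87142948549774 209.1501922061185
{'time': 0.1, 'joint_pos': [-1.108, 0.354, 1.634, 0.0, 1.155, -0.002], 'qd': [-0.001, -0.001, -0.001, 0.002, 0.002, 0.001], 'joint_torque': [-0.0, -60.636, -34.282, -0.0, 0.004, 0.0], 'ee_pos': [279.954, -558.306, 238.605], 'eef_rot': [-0.001, 0.973, 0.23, -0.0], 'contact_force': [0.223, 0.523, -0.499], 'torque': [-0.066, 0.011, 0.025], 'grip_force': 0.0, 'width': 85.642}
```

View pics/top0.png

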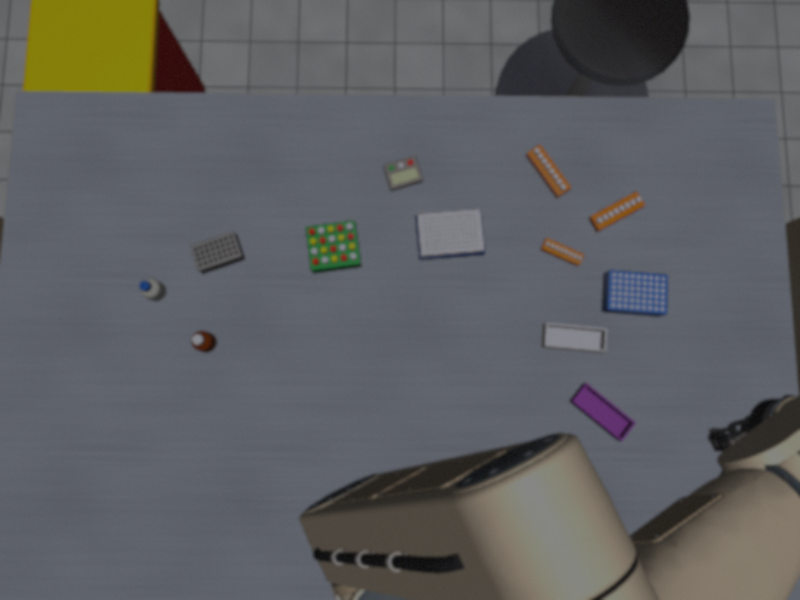

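View pics/side0.png

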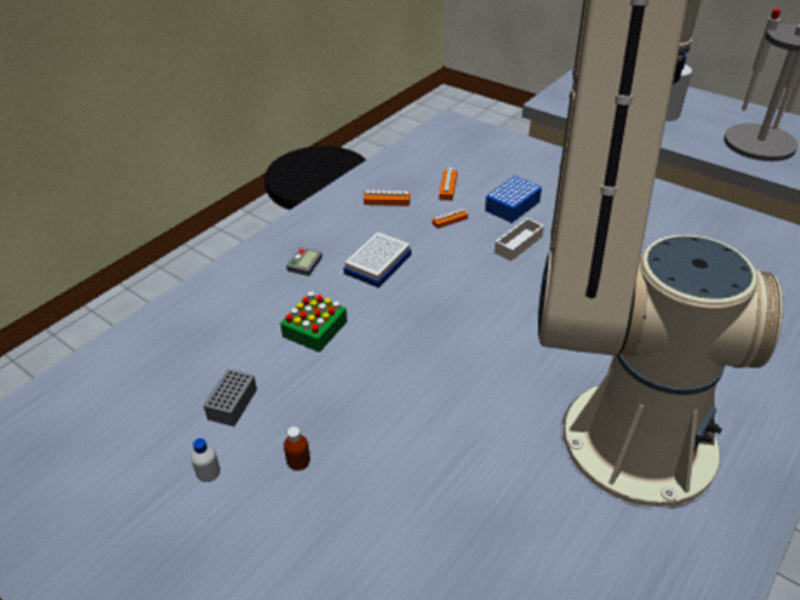

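The top view (800×600) shows the rack at (333,246), plate (450,233), block (218,251), amber bottle (203,341) and clear bottle (151,289). On the right are the trough (575,337), tip box (637,292), purple decoy (602,412) and three orange strips at (548,170), (617,211) and (562,251). The timer is at (403,173). The side view agrees with this.

```bash
cat >> h.py <<'E'
def blobs(c,zmin=8,roi=((250,900),(-600,600)),win=None):
    P=cloud(c); z=P[...,2]
    m=((z>zmin)&(z<110)&(c['depth']>0)&(P[...,0]>roi[0][0])&(P[...,0]<roi[0][1])&(abs(P[...,1])<roi[1][1])).astype(np.uint8)
    n,l,s,ce=cv2.connectedComponentsWithStats(m)
    out=[]
    for i in range(1,n):
        if s[i,4]<60: continue
        mm=l==i; zt=np.percentile(z[mm],90)
        t=mm&(z>zt-7)
        v,u=np.nonzero(t); zz=np.median(z[t])
        q=np.array([ray(c,a,b,zz)[:2] for a,b in zip(u,v)],np.float32)
        (cx,cy),(w,h),a=cv2.minAreaRect(q); px=2.8
        e=cv2.boxPoints(((cx,cy),(w,h),a)); d1=e[1]-e[0]; d2=e[2]-e[1]
        L=d1 if np.hypot(*d1)>np.hypot(*d2) else d2
        ang=np.arctan2(L[1],L[0])-np.pi/2; ang=(ang+np.pi/2)%np.pi-np.pi/2
        out.append(dict(px=ce[i].round(0),c=np.array([cx,cy]),mean=q.mean(0),size=(max(w,h)+px,min(w,h)+px),yaw=ang,z=zz,zt=zt,col=np.median(c['color'][t],0)))
    return out
def show(c,**k):
    for b in blobs(c,**k): print(b['px'],'c',b['c'].round(1),'mean',b['mean'].round(1),'size',np.round(b['size'],1),'yaw %.3f z %.1f zt %.1f'%(b['yaw'],b['z'],b['zt']),b['col'])
E
python3 - <<'E'
from h import *
c=load('top'); P=cloud(c); print('table z',[P[r,q,2].round(1) for r,q in((120,250),(230,300),(230,60),(180,500))])
show(c)
E
```

```text
table z [np.float64(1.3), np.float64(-3.6), np.float64(-1.4), np.float64(1.8)]
[384. 119.] c [ 775.4 -307.8] mean [ 776.4 -309.6] size [112.9  36. ] yaw -0.966 z 26.1 zt 29.7 [ 90.5 100.  126. ]
[282. 121.] c [769.9 -11.8] mean [769.7 -12. ] size [72.5 57.8] yaw 0.303 z 19.2 zt 22.3 [ 92.  98. 104.]
[432. 147.] c [ 691.4 -445.6] mean [ 693.2 -446.3] size [112.2  36.6] yaw 0.502 z 26.0 zt 30.0 [ 84.5 100.  127. ]
[315. 164.] c [ 642.4 -107. ] mean [ 642.8 -107. ] size [129.6  88.1] yaw 0.092 z 35.1 zt 38.4 [134. 129. 128.]
[233. 172.] c [613.2 127.4] mean [613.6 126.1] size [89.8 77.1] yaw 0.152 z 54.0 zt 55.2 [ 41. 115. 109.]
[152. 176.] c [599.9 355.6] mean [600.1 355.5] size [92.4 56.9] yaw 0.341 z 40.9 zt 44.1 [82. 81. 82.]
[394. 176.] c [ 608.2 -333.6] mean [ 608.8 -333.1] size [85.8 28.9] yaw -0.424 z 19.2 zt 22.7 [ 80.  95. 125.]
[444. 205.] c [ 522.8 -470.9] mean [ 522.4 -471.5] size [122.2  82.3] yaw -0.078 z 46.4 zt 49.5 [131.  97.  82.]
[107. 202.] c [523.6 477.1] mean [524.  477.4] size [21.6 20.8] yaw -0.453 z 80.2 zt 80.2 [107.  61.  37.]
[403. 236.] c [ 434.8 -350.4] mean [ 433.7 -354.4] size [124.1  49.1] yaw -0.085 z 32.8 zt 35.4 [119. 113. 111.]
[143. 238.] c [422.5 372.6] mean [422.9 373.3] size [21.7 18.9] yaw 0.005 z 80.0 zt 80.1 [130. 124. 124.]
[421. 285.] c [ 291.1 -400.2] mean [ 297.6 -396.9] size [123.9  50. ] yaw -0.686 z 32.9 zt 35.3 [101.  49.  89.]
```

```bash
cat >> h.py <<'E'
def go(x,y,z,yaw=None):
    """shift (cm) in the tool frame after the turn (deg), tool x at yaw+90deg"""
    s=manip.sense(); w,a,b,_=s['eef_rot']; psi=2*np.arctan2(b,a); p=s['ee_pos']
    t=psi if yaw is None else yaw+np.pi/2
    turn=(psi-t+np.pi)%(2*np.pi)-np.pi
    d=np.array([x,y,z])-p
    print('t %.2f at'%s['time'],np.round(p,1),'yaw %.3f'%(psi-np.pi/2),'w %.1f g %.1f'%(s['width'],s['grip_force']),'F',np.round(s['contact_force'],1),'| turn %.1f shift'%np.degrees(turn),
      np.round([(d[0]*np.cos(t)+d[1]*np.sin(t))/10,(d[0]*np.sin(t)-d[1]*np.cos(t))/10,-d[2]/10],2))
E
python3 - <<'E'
from h import *
c=load('top')
P=cloud(c);z=P[...,2]
for n,(x,y) in dict(plate=(642,-107),rack=(613,127)).items():
    for lo in(8,14,20,28):
        m=(abs(P[...,0]-x)<90)&(abs(P[...,1]-y)<85)&(z>lo)&(z<90)
        q=P[m][:,:2].astype(np.float32)
        (r,s,a)=cv2.minAreaRect(q);print(n,lo,np.round(r,1),np.round(s,1),a)
hsv=cv2.cvtColor(c['color'],cv2.COLOR_BGR2HSV); v,u=np.nonzero(cv2.inRange(hsv,(40,90,40),(85,255,255))&((abs(P[...,0]-613)<80)&(abs(P[...,1]-127)<80)).astype(np.uint8)*255)
q=np.array([ray(c,a,b,40)[:2] for a,b in zip(u,v)],np.float32);print('green',cv2.minAreaRect(q))
go(435,-351,150,-.085)
E
```

```text
plate 8 [ 641.8 -108.7] [174.9 162.9] 0.4374825954437256
plate 14 [ 641.2 -107.4] [ 90.3 134.4] 4.383096218109131
plate 20 [ 641. -107.] [ 89.8 133.2] 5.450051784515381
plate 28 [ 642.5 -107.3] [ 86.5 127.6] 4.982391834259033
rack 8 [614.6 129. ] [211.1 131.7] 54.557186126708984
rack 14 [614.  126.3] [ 91.6 100.3] 7.834563255310059
rack 20 [614.1 126.3] [ 91.6 100.1] 8.060383796691895
rack 28 [614.1 126.3] [ 91.4 100.3] 7.818871021270752
green ((610.66552734375, 126.56005096435547), (91.52239990234375, 97.90379333496094), 8.20297622680664)
t 0.10 at [ 280.  -558.3  238.6] yaw -1.106 w 85.6 g 0.0 F [ 0.2  0.5 -0.5] | turn -58.5 shift [21.97 13.69  8.86]
```

```bash
python3 -m crank '[1,0,0,0,-8.36, 1,0,0,0,-8.36, 1,0,0,0,-8.36, 1,0,0,0,-8.36, 1,0,0,0,-8.36, 1,0,0,0,-8.36, 1,0,0,0,-8.36]' 30
python3 -m crank '[1,3.66,2.28,1.48,0, 1,3.66,2.28,1.48,0, 1,3.66,2.28,1.48,0, 1,3.66,2.28,1.48,0, 1,3.66,2.28,1.48,0, 1,3.66,2.28,1.48,0, 1,0,0,0,0, 1,0,0,0,0]'
python3 -c "from h import *; go(435,-351,14,-.085)"
```

```text
time: 0.8
ee_pos: [280.0, -558.5, 238.9]
eef_rot: [-0.0, 0.734, 0.679, 0.0]
contact_force: [0.1, 0.5, 1.1]
width: 85.0
grip_force: 0.0
time: 1.6
ee_pos: [435.3, -350.5, 150.0]
eef_rot: [-0.001, 0.736, 0.677, -0.0]
contact_force: [-0.1, -1.1, 0.8]
width: 85.5
grip_force: 0.0
t 1.60 at [ 435.3 -350.5  150. ] yaw -0.082 w 85.5 g 0.0 F [-0.1 -1.1  0.8] | turn 0.2 shift [-0.05 -0.02 13.6 ]
```

```bash
python3 -m crank '[1,0,0,4.5,0, 1,0,0,4.5,0, 1,0,0,2.3,0, 1,0,0,2.3,0, 1,0,0,0,0, -1,0,0,0,0, -1,0,0,0,0, -1,0,0,0,0]' 30
python3 -m crank '[-1,0,0,0,0, -1,0,0,0,0, -1,0,0,0,0, -1,0,0,0,0, -1,0,0,-2,0, -1,0,0,-3,0, -1,0,0,-3,0, -1,0,0,0,0]'
python3 -c "from h import *; go(543.4,-115.7,94,.088)"
```

```text
time: 2.4
ee_pos: [435.8, -352.4, 16.1]
eef_rot: [0.001, 0.736, 0.676, 0.0]
contact_force: [-4.4, 1.9, 8.5]
width: 45.8
grip_force: 29.8
time: 3.2
ee_pos: [437.3, -353.2, 99.0]
eef_rot: [0.004, 0.736, 0.677, 0.001]
contact_force: [0.9, -2.2, -0.5]
width: 45.5
grip_force: 31.3
t 3.20 at [ 437.3 -353.2   99. ] yaw -0.084 w 45.5 g 31.3 F [ 0.9 -2.2 -0.5] | turn -9.9 shift [22.73 12.66  0.5 ]
```

```bash
python3 -m crank '[-1,0,0,0,-5, -1,0,0,0,-4.9, -1,3.8,2.1,0,0, -1,3.8,2.1,0,0, -1,3.8,2.1,0,0, -1,3.8,2.1,0,0, -1,3.8,2.1,0,0, -1,3.7,2.1,0,0]'
python3 -m crank '[-1,0,0,0,0, -1,0,0,0,0, -1,0,0,0,0]'
python3 - <<'E'
from h import *
go(543.4,-115.7,20,.088)
for n in('top','side'):
    c=snap(n); P=cloud(c)
    cv2.imwrite(f'pics/{n}1.png',cv2.resize(c['color'][100:310,150:430],(800,600)) if n=='side' else cv2.resize(c['color'][100:310,200:480],(800,600)))
E
```

```text
time: 4.0
ee_pos: [540.8, -112.4, 94.4]
eef_rot: [0.0, 0.675, 0.738, 0.0]
contact_force: [0.7, 0.3, -1.0]
width: 45.6
grip_force: 31.2
time: 4.3
ee_pos: [540.0, -114.7, 94.3]
eef_rot: [-0.0, 0.675, 0.738, -0.0]
contact_force: [-0.3, -0.7, -0.5]
width: 45.4
grip_force: 31.3
t 4.30 at [ 540.  -114.7   94.3] yaw 0.088 w 45.4 g 31.3 F [-0.3 -0.7 -0.5] | turn 0.0 shift [-0.13  0.33  7.43]
```

View pics/side1.png

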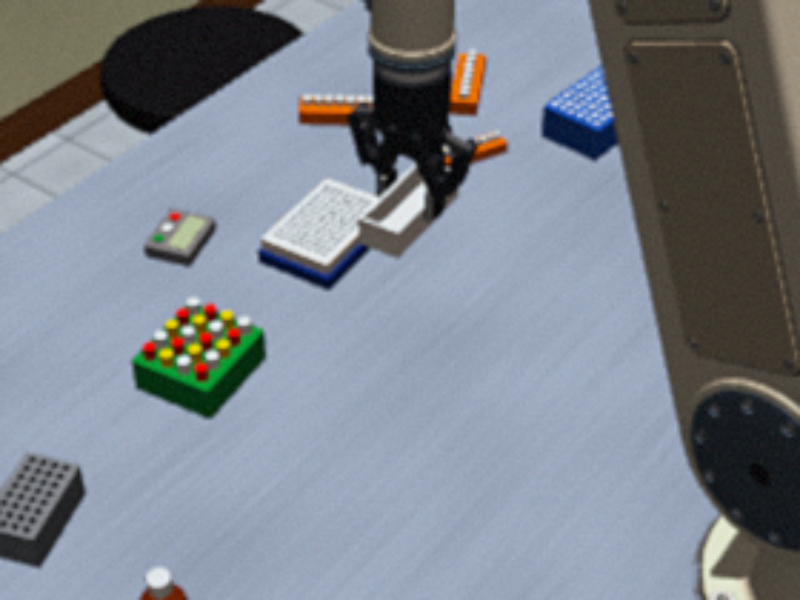

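The trough is held level at (405,215), just in front of the plate. Lowering it now.

```bash
python3 -m crank '[-1,-0.13,0.33,3,0, -1,0,0,3,0, -1,0,0,1,0, -1,0,0,0.5,0, -1,0,0,0.2,0, -1,0,0,0,0]'
python3 -m crank '[0.4,0,0,0,0, 0.4,0,0,0,0, 0.4,0,0,0,0, 0.4,0,0,-1,0, 0.4,0,0,-3,0, 0.4,0,0,-4.5,0, 0.4,0,0,-4.5,0, 1,0,0,0,0]'
python3 -c "from h import *; go(422.7,373,150,0.73)"
```

```text
time: 5.0
ee_pos: [544.4, -115.6, 18.2]
eef_rot: [0.0, 0.675, 0.737, 0.0]
contact_force: [0.7, -0.3, -0.3]
width: 45.4
grip_force: 31.2
time: 5.8
ee_pos: [547.7, -116.0, 154.3]
eef_rot: [0.004, 0.675, 0.738, 0.003]
contact_force: [1.0, -0.2, 0.9]
width: 73.1
grip_force: 0.0
t 5.80 at [ 547.7 -116.   154.3] yaw 0.088 w 73.1 g 0.0 F [ 1.  -0.2  0.9] | turn -36.8 shift [44.77 23.3   0.43]
```

```bash
python3 - <<'E'
from h import *
c=snap('top'); 
for b in blobs(c):
    if abs(b['c'][0]-540)<60 and abs(b['c'][1]+115)<80 or b['z']>70: print(b['c'],b['size'],b['yaw'],b['z'])
P=cloud(c); m=(abs(P[...,0]-543)<45)&(abs(P[...,1]+116)<80)&(P[...,2]>14)&(P[...,2]<45); print(cv2.minAreaRect(P[m][:,:2].astype(np.float32)))
go(422.7,373,150)
E
```

```text
[522.91564941 477.67575073] (22.60328369140625, 19.658850479125977) -0.76109374 80.41048205679772
[422.48001099 372.50942993] (21.725134658813477, 18.898270416259766) 0.0054051876 80.25981743069383
((545.5236206054688, -113.37645721435547), (122.2243423461914, 34.649723052978516), 89.30445098876953)
t 5.85 at [ 546.2 -115.7  151.6] yaw 0.088 w 79.4 g 0.0 F [-0.4 -0.2  0.2] | turn 0.0 shift [49.77 -7.99  0.16]
```

```bash
python3 -m crank '[1,4.52,-0.73,0,0, 1,4.52,-0.73,0,0, 1,4.52,-0.73,0,0, 1,4.52,-0.73,0,0, 1,4.52,-0.73,0,0, 1,4.52,-0.73,0,0, 1,4.52,-0.73,0,0, 1,4.52,-0.73,0,0]' 25
python3 -m crank '[1,4.52,-0.73,0,0, 1,4.52,-0.73,0,0, 1,4.52,-0.73,0,0, 1,0,0,0,0, 1,0,0,0,0]'
python3 -c "from h import *; go(422.7,373,24)"
```

```text
time: 6.65
ee_pos: [452.5, 241.2, 146.9]
eef_rot: [-0.0, 0.675, 0.738, -0.001]
contact_force: [1.2, -0.2, 1.0]
width: 85.7
grip_force: 0.0
time: 7.15
ee_pos: [419.1, 373.2, 146.6]
eef_rot: [0.0, 0.674, 0.738, -0.001]
contact_force: [0.5, 0.3, 0.1]
width: 85.1
grip_force: 0.0
t 7.15 at [419.1 373.2 146.6] yaw 0.091 w 85.1 g 0.0 F [0.5 0.3 0.1] | turn 0.0 shift [-0.05  0.36 12.26]
```

```bash
python3 -m crank '[1,-0.05,0.36,0,0, 1,0,0,4,0, 1,0,0,4,0, 1,0,0,2.3,0, 1,0,0,1.3,0, 1,0,0,0.6,0, 1,0,0,0,0, -1,0,0,0,0]' 25
python3 -m crank '[-1,0,0,0,0, -1,0,0,0,0, -1,0,0,0,0, -1,0,0,0,0]'
python3 -c "from h import *; go(627.9,9.7,150)"
```

```text
time: 7.95
ee_pos: [424.6, 373.0, 26.5]
eef_rot: [0.0, 0.675, 0.737, 0.001]
contact_force: [-0.4, -0.4, -0.1]
width: 73.1
grip_force: 0.0
time: 8.35
ee_pos: [424.3, 373.2, 26.5]
eef_rot: [0.0, 0.675, 0.738, 0.001]
contact_force: [-0.1, -0.3, 5.9]
width: 39.0
grip_force: 24.5
t 8.35 at [424.3 373.2  26.5] yaw 0.088 w 39.0 g 24.5 F [-0.1 -0.3  5.9] | turn 0.0 shift [-38.01  17.08 -12.35]
```

```bash
python3 -m crank '[-1,0,0,-2,0, -1,0,0,-4,0, -1,0,0,-4,0, -1,-4.22,1.9,0,0, -1,-4.22,1.9,0,0, -1,-4.22,1.9,0,0, -1,-4.22,1.9,0,0, -1,-4.22,1.9,0,0]'
python3 -m crank '[-1,-4.22,1.9,0,0, -1,-4.22,1.9,0,0, -1,-4.22,1.9,0,0, -1,-4.22,1.9,0,0, -1,0,0,0,0, -1,0,0,0,0, -1,0,0,0,0]'
python3 - <<'E'
from h import *
go(627.9,9.7,27)
c=snap('side');cv2.imwrite('pics/side2.png',cv2.resize(c['color'][100:310,150:430],(800,600)))
E
```

```text
time: 9.15
ee_pos: [537.7, 169.4, 126.0]
eef_rot: [0.0, 0.675, 0.738, 0.0]
contact_force: [-0.0, 0.6, -0.9]
width: 38.8
grip_force: 25.7
time: 9.85
ee_pos: [626.9, 10.2, 125.4]
eef_rot: [-0.0, 0.675, 0.738, -0.0]
contact_force: [0.4, 0.6, -1.1]
width: 39.8
grip_force: 25.7
t 9.85 at [626.9  10.2 125.4] yaw 0.088 w 39.8 g 25.7 F [ 0.4  0.6 -1.1] | turn 0.0 shift [-0.06  0.1   9.84]
```

View pics/side2.png

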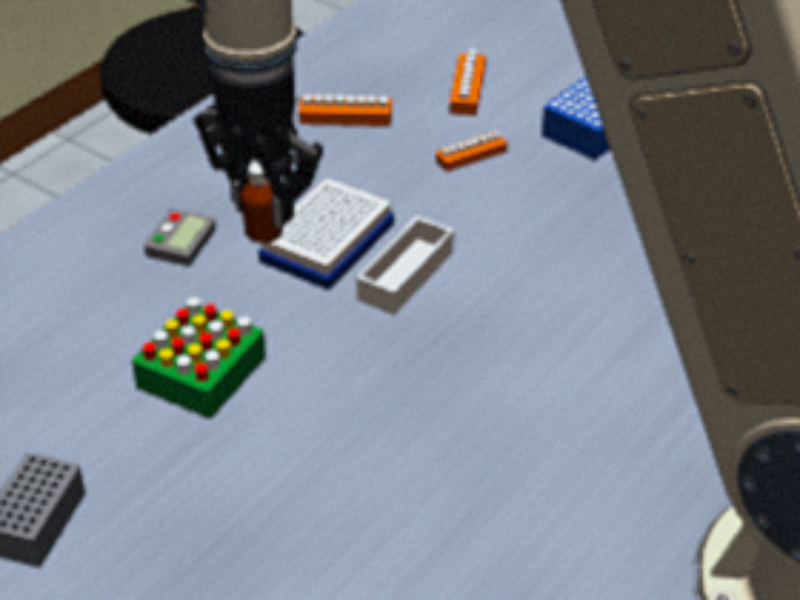

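The amber bottle is held upright at (262,205), above the gap between plate and rack. The trough stands square in front of the plate at (405,262).

```bash
python3 -m crank '[-1,-0.06,0.1,4,0, -1,0,0,3,0, -1,0,0,1.8,0, -1,0,0,0.7,0, -1,0,0,0.3,0, -1,0,0,0.1,0, -1,0,0,0,0]'
python3 -m crank '[0.3,0,0,0,0, 0.3,0,0,0,0, 0.6,0,0,0,0, 0.6,0,0,0,0, 0.6,0,0,-3,0, 1,0,0,-4,0, 1,0,0,-4.5,0, 1,0,0,0,0]'
python3 -c "from h import *; go(599.9,355.6,140,.341)"
```

```text
time: 10.6
ee_pos: [629.3, 9.3, 27.5]
eef_rot: [0.001, 0.675, 0.738, 0.001]
contact_force: [0.3, -0.3, -0.4]
width: 39.3
grip_force: 25.7
time: 11.4
ee_pos: [632.5, 9.0, 147.8]
eef_rot: [0.004, 0.675, 0.738, 0.003]
contact_force: [-0.1, 1.0, 0.5]
width: 85.6
grip_force: 0.0
t 11.40 at [632.5   9.  147.8] yaw 0.088 w 85.6 g 0.0 F [-0.1  1.   0.5] | turn -14.5 shift [33.76  8.52  0.78]
```

```bash
python3 -m crank '[1,0,0,0,-7.25, 1,0,0,0,-7.25, 1,4.2,1.06,0,0, 1,4.2,1.06,0,0, 1,4.2,1.06,0,0, 1,4.2,1.06,0,0, 1,4.2,1.06,0,0, 1,4.2,1.06,0,0]' 60
python3 -m crank '[1,4.2,1.06,0,0, 1,4.2,1.06,0,0, 1,0,0,0,0, 1,0,0,0,0]'
python3 - <<'E'
from h import *
go(599.9,355.6,20,.341)
c=snap('top'); show(c,zmin=11)
E
```

```text
time: 12.2
ee_pos: [603.7, 269.3, 141.0]
eef_rot: [-0.0, 0.577, 0.817, -0.0]
contact_force: [0.8, -0.1, 0.0]
width: 85.9
grip_force: 0.0
time: 12.6
ee_pos: [595.5, 354.6, 140.7]
eef_rot: [-0.0, 0.576, 0.817, -0.001]
contact_force: [-0.5, -0.4, -0.8]
width: 85.5
grip_force: 0.0
t 12.60 at [595.5 354.6 140.7] yaw 0.343 w 85.5 g 0.0 F [-0.5 -0.4 -0.8] | turn 0.1 shift [-0.05  0.45 12.07]
[384. 119.] c [ 775.5 -308.8] mean [ 776.5 -309.5] size [111.9  36. ] yaw -0.966 z 27.3 zt 30.4 [ 91.5 101.  122. ]
[282. 120.] c [770.2 -11.7] mean [770.2 -10.6] size [72.2 57.5] yaw 0.311 z 19.3 zt 22.8 [ 91.   96.5 102. ]
[432. 147.] c [ 691.4 -445.5] mean [ 692.1 -446.1] size [112.7  35.8] yaw 0.505 z 26.7 zt 30.3 [ 88.  99. 122.]
[315. 163.] c [ 642.3 -107.1] mean [ 642.4 -107.2] size [129.5  88.3] yaw 0.093 z 35.0 zt 38.4 [130. 125. 124.]
[233. 172.] c [613.2 126.4] mean [613.4 126.4] size [89.4 75.3] yaw 0.126 z 54.3 zt 55.4 [ 41. 111. 106.]
[274. 167.] c [625.6  10.5] mean [626.3  10.5] size [19.7 19.3] yaw -1.564 z 79.6 zt 79.9 [119. 115. 114.]
[162. 172.] c [610.9 326.3] mean [612.5 328.3] size [57.7 33.5] yaw -1.138 z 40.8 zt 43.9 [80. 79. 80.]
[394. 175.] c [ 608.8 -333.2] mean [ 608.5 -335. ] size [85.5 28.7] yaw -0.423 z 19.3 zt 23.2 [ 77.  92. 122.]
[318. 197.] c [ 541.9 -114.2] mean [ 542.3 -115.1] size [122.5  49.6] yaw 0.081 z 33.2 zt 36.0 [117. 110. 109.]
[445. 204.] c [ 522.8 -471.5] mean [ 522.9 -471.4] size [120.7  82.5] yaw -0.078 z 46.5 zt 49.7 [127.  94.  80.]
[421. 286.] c [ 291.4 -400.4] mean [ 297.3 -396.9] size [124.   49.5] yaw -0.680 z 32.6 zt 35.2 [98. 48. 86.]
```

```bash
python3 -m crank '[1,-0.05,0.45,0,0, 1,0,0,4,0, 1,0,0,4,0, 1,0,0,2.3,0, 1,0,0,1.3,0, 1,0,0,0.1,0, -1,0,0,0,0, -1,0,0,0,0]' 70
python3 -m crank '[-1,0,0,0,0, -1,0,0,0,0, -1,0,0,0,0, -1,0,0,-2,0, -1,0,0,-4,0, -1,0,0,-4,0, -1,0,0,0,0]'
python3 -c "from h import *; go(512.8,112.3,122,.138)"
```

```text
time: 13.45
ee_pos: [601.7, 355.4, 26.2]
eef_rot: [0.001, 0.577, 0.817, 0.001]
contact_force: [1.2, 0.9, 0.9]
width: 58.8
grip_force: 0.0
time: 14.15
ee_pos: [603.8, 357.1, 131.6]
eef_rot: [0.002, 0.577, 0.817, 0.005]
contact_force: [1.3, 0.5, -3.0]
width: 52.7
grip_force: 75.1
t 14.15 at [603.8 357.1 131.6] yaw 0.341 w 52.7 g 75.1 F [ 1.3  0.5 -3. ] | turn 11.7 shift [-22.99 -12.38   0.96]
```

```bash
python3 -m crank '[-1,0,0,0,5.8, -1,0,0,0,5.9, -1,-3.83,-2.06,0,0, -1,-3.83,-2.06,0,0, -1,-3.83,-2.06,0,0, -1,-3.83,-2.06,0,0, -1,-3.83,-2.06,0,0, -1,-3.83,-2.06,0,0]'
python3 -m crank '[-1,0,0,0,0, -1,0,0,0,0, -1,0,0,0,0]'
python3 - <<'E'
from h import *
go(512.8,112.3,26.2,.138)
c=snap('side');cv2.imwrite('pics/side3.png',cv2.resize(c['color'][100:310,100:380],(800,600)))
E
```

```text
time: 14.95
ee_pos: [508.2, 109.0, 124.2]
eef_rot: [-0.0, 0.657, 0.754, -0.0]
contact_force: [1.8, -1.1, -3.4]
width: 52.5
grip_force: 75.2
time: 15.25
ee_pos: [510.0, 111.1, 124.6]
eef_rot: [0.0, 0.657, 0.754, 0.0]
contact_force: [-0.5, -0.1, -3.7]
width: 52.6
grip_force: 75.2
t 15.25 at [510.  111.1 124.6] yaw 0.137 w 52.6 g 75.2 F [-0.5 -0.1 -3.7] | turn -0.1 shift [0.09 0.29 9.84]
```

View pics/side3.png

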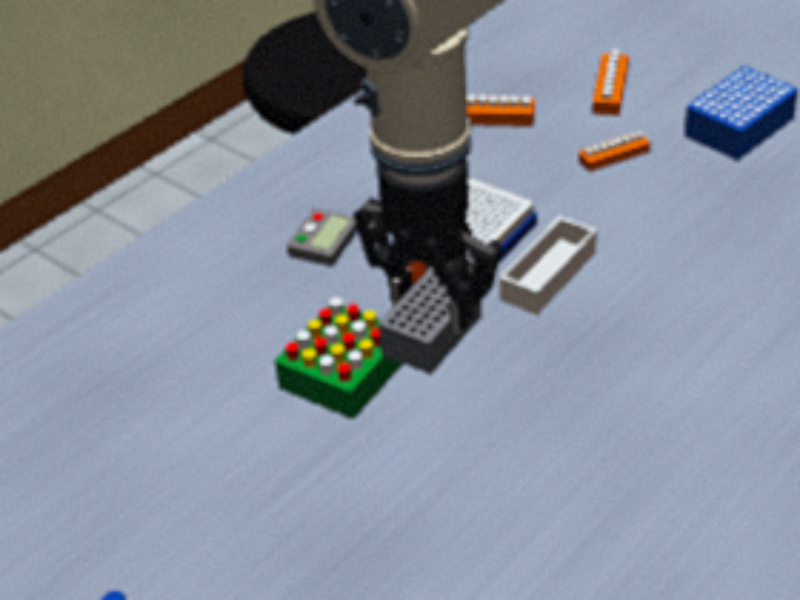

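The block is held level at (430,320), in front of the rack at (335,360). Lowering it now.

```bash
python3 -m crank '[-1,0.09,0.29,4,0, -1,0,0,3,0, -1,0,0,1.8,0, -1,0,0,0.7,0, -1,0,0,0.3,0, -1,0,0,0.1,0, -1,0,0,0,0]'
python3 -m crank '[0.55,0,0,0,0, 0.55,0,0,0,0, 0.55,0,0,0,0, 0.55,0,0,-3,0, 0.55,0,0,-4,0, 1,0,0,-4.5,0, 1,0,0,0,0]'
python3 -c "from h import *; go(608.5,-333.5,140,-.424)"
```

```text
time: 16.0
ee_pos: [511.4, 112.5, 26.9]
eef_rot: [-0.001, 0.657, 0.754, -0.001]
contact_force: [-9.7, -0.3, 12.7]
width: 52.4
grip_force: 77.1
time: 16.7
ee_pos: [516.1, 112.7, 146.2]
eef_rot: [0.003, 0.657, 0.754, 0.004]
contact_force: [0.4, -0.4, 0.3]
width: 85.5
grip_force: 0.0
t 16.70 at [516.1 112.7 146.2] yaw 0.137 w 85.5 g 0.0 F [ 0.4 -0.4  0.3] | turn 32.1 shift [-36.87  26.78   0.62]
```

```bash
python3 -m crank '[1,0,0,0,8, 1,0,0,0,8, 1,0,0,0,8, 1,0,0,0,8.1, 1,-3.69,2.68,0,0, 1,-3.69,2.68,0,0, 1,-3.69,2.68,0,0, 1,-3.69,2.68,0,0]' 25
python3 -m crank '[1,-3.69,2.68,0,0, 1,-3.69,2.68,0,0, 1,-3.69,2.68,0,0, 1,-3.69,2.68,0,0, 1,-3.69,2.68,0,0, 1,-3.69,2.68,0,0, 1,0,0,0,0, 1,0,0,0,0]'
python3 - <<'E'
from h import *
go(608.5,-333.5,20,-.424)
c=snap('top'); show(c,zmin=11)
E
```

```text
time: 17.5
ee_pos: [549.6, -68.4, 140.3]
eef_rot: [0.0, 0.84, 0.543, 0.0]
contact_force: [1.1, -0.1, 0.7]
width: 85.2
grip_force: 0.0
time: 18.3
ee_pos: [604.7, -335.5, 139.6]
eef_rot: [-0.0, 0.84, 0.542, -0.0]
contact_force: [-0.4, 0.4, 0.3]
width: 85.5
grip_force: 0.0
t 18.30 at [ 604.7 -335.5  139.6] yaw -0.425 w 85.5 g 0.0 F [-0.4  0.4  0.3] | turn -0.1 shift [ 0.34  0.27 11.96]
[384. 119.] c [ 775.6 -308.3] mean [ 778.1 -309.1] size [112.7  37.1] yaw -0.969 z 27.3 zt 30.1 [ 89.  97. 120.]
[282. 120.] c [769.9 -11.9] mean [770.8 -12.1] size [72.2 58.1] yaw 0.309 z 19.4 zt 23.0 [88. 91. 97.]
[315. 163.] c [ 642.3 -107. ] mean [ 642.6 -108.1] size [129.4  88.1] yaw 0.090 z 35.3 zt 38.3 [127. 122. 122.]
[233. 172.] c [614.3 126.6] mean [613.5 127.2] size [87.8 75.1] yaw 0.153 z 54.2 zt 55.4 [ 39. 109. 104.]
[274. 168.] c [625.6  10.5] mean [625.9  10.2] size [19.7 19.3] yaw -1.564 z 79.6 zt 79.6 [117. 112. 112.]
[386. 172.] c [ 618.3 -311.3] mean [ 619. -311.] size [35.3 27.7] yaw -0.410 z 19.4 zt 23.5 [ 74.  87. 116.]
[318. 197.] c [ 541.7 -114. ] mean [ 543.4 -112.5] size [122.6  49.7] yaw 0.088 z 32.8 zt 35.9 [113.5 107.  106. ]
[107. 202.] c [523.9 477.6] mean [523.9 477.5] size [22.7 20.8] yaw -0.453 z 79.9 zt 80.1 [101.   58.5  37. ]
[237. 208.] c [508.7 113. ] mean [508.8 113.3] size [92.6 56.6] yaw 0.150 z 41.3 zt 44.6 [86. 86. 87.]
[463. 213.] c [ 502.1 -523.3] mean [ 500.2 -517.3] size [63.8 28.6] yaw 0.952 z 46.2 zt 49.6 [119.  88.  74.]
```

```bash
python3 -m crank '[1,0.34,0.27,0,0, 1,0,0,4,0, 1,0,0,4,0, 1,0,0,2.7,0, 1,0,0,1.5,0, 1,0,0,0.5,0, 1,0,0,0,0, -1,0,0,0,0]' 25
python3 -m crank '[-1,0,0,0,0, -1,0,0,0,0, -1,0,0,0,0, -1,0,0,0,0, -1,0,0,0,0]'
python3 -m crank '[-1,0,0,-2,0, -1,0,0,-4,0, -1,0,0,-4,0, -1,0,0,-2,0, -1,0,0,0,0]'
python3 -c "from h import *; go(508.7,113,135,.148)"
```

```text
time: 19.15
ee_pos: [610.0, -333.0, 15.1]
eef_rot: [0.001, 0.84, 0.543, 0.001]
contact_force: [0.6, 0.1, 0.8]
width: 73.3
grip_force: 0.0
time: 19.65
ee_pos: [609.3, -333.1, 14.3]
eef_rot: [0.001, 0.84, 0.543, 0.0]
contact_force: [-0.4, 1.2, 6.3]
width: 25.4
grip_force: 25.3
time: 20.15
ee_pos: [610.7, -333.8, 137.3]
eef_rot: [0.003, 0.84, 0.543, 0.001]
contact_force: [0.6, -0.9, -0.5]
width: 25.4
grip_force: 24.8
t 20.15 at [ 610.7 -333.8  137.3] yaw -0.423 w 25.4 g 24.8 F [ 0.6 -0.9 -0.5] | turn -32.7 shift [45.7  -3.5   0.23]
```

```bash
python3 -m crank '[-1,0,0,0,-8.2, -1,0,0,0,-8.2, -1,0,0,0,-8.2, -1,0,0,0,-8.1, -1,4.57,-0.35,0,0, -1,4.57,-0.35,0,0, -1,4.57,-0.35,0,0, -1,4.57,-0.35,0,0]'
python3 -m crank '[-1,4.57,-0.35,0,0, -1,4.57,-0.35,0,0, -1,4.57,-0.35,0,0, -1,4.57,-0.35,0,0, -1,4.57,-0.35,0,0, -1,4.57,-0.35,0,0, -1,0,0,0,0, -1,0,0,0,0]'
python3 - <<'E'
from h import *
go(508.7,113,54.5,.148)
c=snap('side');cv2.imwrite('pics/side4.png',cv2.resize(c['color'][100:310,100:380],(800,600)))
E
```

```text
time: 20.95
ee_pos: [566.6, -152.3, 131.9]
eef_rot: [-0.001, 0.653, 0.757, -0.0]
contact_force: [1.4, -0.2, -0.3]
width: 25.5
grip_force: 24.8
time: 21.75
ee_pos: [506.1, 114.9, 132.4]
eef_rot: [-0.0, 0.652, 0.758, -0.001]
contact_force: [0.7, -0.6, -0.0]
width: 25.5
grip_force: 24.8
t 21.75 at [506.1 114.9 132.4] yaw 0.150 w 25.5 g 24.8 F [ 0.7 -0.6 -0. ] | turn 0.1 shift [-0.23  0.23  7.79]
```

View pics/side4.png

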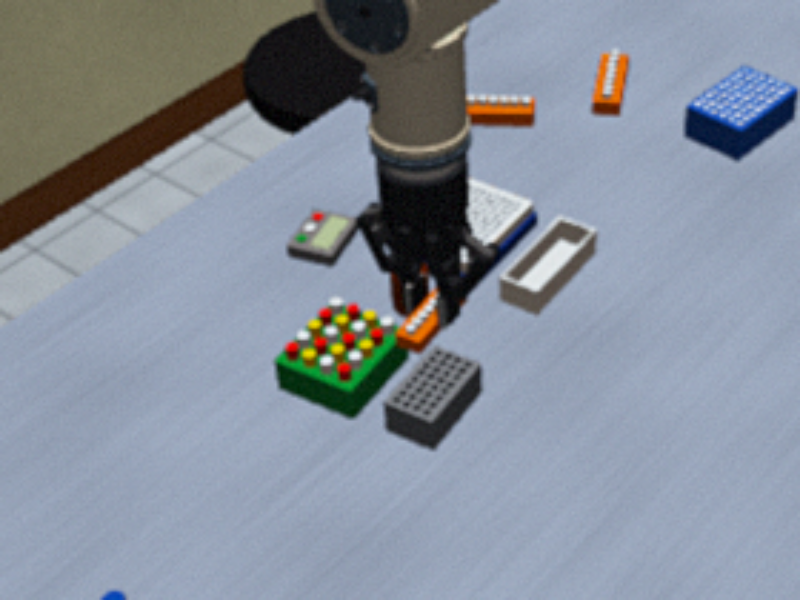

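The small strip hangs level at (420,318), parallel to the block at (433,395). Lowering it onto the block.

```bash
python3 -m crank '[-1,-0.23,0.23,3,0, -1,0,0,3,0, -1,0,0,1,0, -1,0,0,0.5,0, -1,0,0,0.2,0, -1,0,0,0,0, -1,0,0,0,0]'
python3 -c "from h import *; go(508.7,113,54.3,.148)"
```

```text
time: 22.5
ee_pos: [510.4, 112.3, 57.4]
eef_rot: [0.0, 0.653, 0.757, 0.001]
contact_force: [-0.0, 0.7, -0.6]
width: 25.1
grip_force: 24.8
t 22.50 at [510.4 112.3  57.4] yaw 0.147 w 25.1 g 24.8 F [-0.   0.7 -0.6] | turn -0.0 shift [ 0.1  -0.16  0.31]
```

```bash
python3 -m crank '[-1,0.1,-0.1,0.2,0, -1,0,0,0.1,0, -1,0,0,0,0, -0.1,0,0,0,0, -0.1,0,0,0,0, -0.1,0,0,0,0, -0.1,0,0,-2,0, -0.1,0,0,-4,0]'
python3 -m crank '[0,0,0,-4,0, 0,-4.5,-2,0,0, 0,-4.5,-2,0,0, 0,-4.5,-2,0,0, 0,-4.5,-2,0,0, 0,-4.5,-2,0,0, 0,-4.5,-2,0,0, 0,0,0,0,0]'
python3 - <<'E'
from h import *
c=snap('top'); show(c,zmin=11)
P=cloud(c); hsv=cv2.cvtColor(c['color'],cv2.COLOR_BGR2HSV)
m=(abs(P[...,0]-510)<50)&(abs(P[...,1]-113)<65)
o=m&(P[...,2]>49); print('strip',cv2.minAreaRect(P[o][:,:2].astype(np.float32)),np.median(P[o][:,2]))
o=m&(P[...,2]>18)&(P[...,0]<562); print('block',cv2.minAreaRect(P[o][:,:2].astype(np.float32)))
c=snap('side');cv2.imwrite('pics/side5.png',cv2.resize(c['color'][100:310,100:380],(800,600)))
E
```

```text
time: 23.3
ee_pos: [506.4, 112.6, 111.7]
eef_rot: [-0.002, 0.653, 0.757, -0.002]
contact_force: [1.1, -0.5, -0.1]
width: 38.5
grip_force: 0.0
time: 24.1
ee_pos: [428.1, -176.3, 153.6]
eef_rot: [0.0, 0.655, 0.756, -0.0]
contact_force: [-0.3, 1.0, -0.4]
width: 42.7
grip_force: 0.0
[384. 119.] c [ 775.4 -308.6] mean [ 777.9 -308.5] size [113.7  36.8] yaw -0.990 z 27.0 zt 30.2 [ 94. 102. 124.]
[282. 120.] c [769.8 -11.9] mean [770.  -11.1] size [72.3 57.9] yaw 0.306 z 19.5 zt 22.5 [ 92.  97. 103.]
[432. 147.] c [ 691.7 -445.6] mean [ 691.6 -446. ] size [113.6  36.6] yaw 0.502 z 27.2 zt 30.3 [ 92. 101. 124.]
[315. 163.] c [ 642.2 -106.9] mean [ 641.8 -106.7] size [129.6  88.5] yaw 0.090 z 35.0 zt 38.4 [132. 127. 126.]
[233. 172.] c [610.9 126. ] mean [613. 127.] size [87.6 81.9] yaw 0.153 z 54.5 zt 55.6 [ 41. 113. 109.]
[274. 167.] c [625.3  10.5] mean [626.4  10.4] size [19.7 19.3] yaw -1.564 z 81.1 zt 81.2 [122. 117. 116.]
[318. 197.] c [ 541.6 -114.3] mean [ 542.2 -114.2] size [122.7  49.7] yaw 0.091 z 32.3 zt 35.3 [118. 112. 111.]
[445. 205.] c [ 522.7 -471.5] mean [ 523. -472.] size [120.7  82.8] yaw -0.085 z 46.6 zt 49.7 [129.  96.  81.]
[106. 202.] c [523.9 477.6] mean [524.  477.6] size [22.7 20.8] yaw -0.453 z 80.1 zt 80.2 [105.  60.  38.]
[237. 208.] c [506.  112.4] mean [506.2 112. ] size [85.9 28.8] yaw 0.149 z 58.1 zt 60.3 [ 59.5  90.5 127. ]
[421. 286.] c [ 291.4 -400. ] mean [ 296.4 -397. ] size [124.4  49.8] yaw -0.680 z 33.2 zt 36.0 [100.  48.  88.]
strip ((500.98956298828125, 112.03291320800781), (36.246707916259766, 83.7652587890625), 8.039100646972656) 57.518449624844834
block ((509.3414306640625, 112.97433471679688), (55.55369567871094, 89.92805480957031), 7.597838878631592)
```

View pics/side5.png

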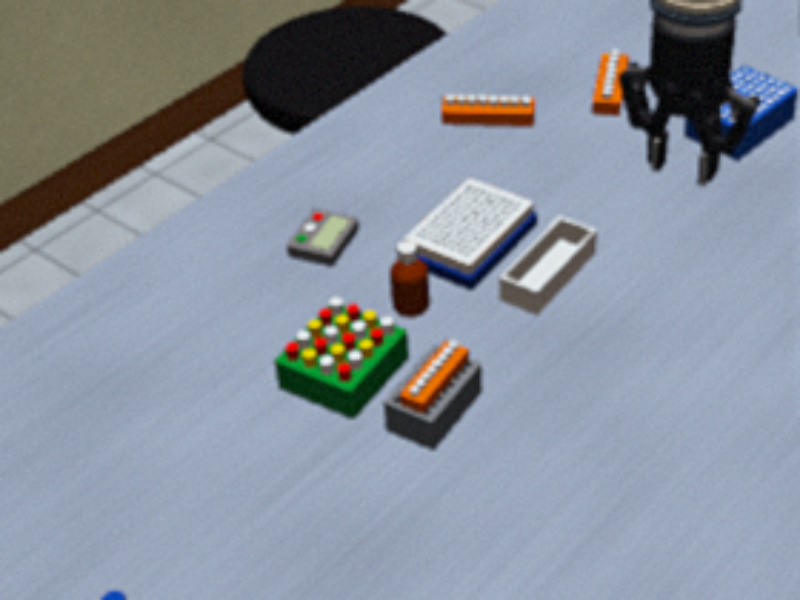

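The strip lies on the block at (433,385), parallel to it. The bottle is upright between plate and rack, and the trough is in place. I'll cross-check the strip offset from the side view before handing in.

```bash
python3 - <<'E'
from h import *
c=load('side'); P=cloud(c); hsv=cv2.cvtColor(c['color'],cv2.COLOR_BGR2HSV)
m=(abs(P[...,0]-509)<48)&(abs(P[...,1]-113)<65)&(P[...,2]>30)&(P[...,0]<558)
R=np.array([np.cos(.148),np.sin(.148)])
o=m&(P[...,2]>46); b=m&(P[...,2]<44)&(P[...,2]>15)
s=P[o][:,:2]@R; t=P[b][:,:2]@R; n=P[o][:,:2]@[-R[1],R[0]]; k=P[b][:,:2]@[-R[1],R[0]]
for q in(s,t,n,k): print(np.percentile(q,[1,50,99]).round(1))
print('block c',np.array([509,113])@R, np.median(P[o][:,2]))
E
```

```text
[505.9 516.4 532.9]
[494.5 506.3 549.6]
[-1.4 43.7 82.1]
[-5.2 53.8 85.1]
block c 520.0986131001345 56.789340633585084
```

```bash
python3 -c "
from workcell import manip
print(manip.job_done())"
```

```text
the job is handed in; nothing more can be done
None
```

I handed the job in at about 24 s with everything placed: by the last camera measurements all placements were within tolerance and the timer, tip box and clear bottle had not moved, but no verdict came back.

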